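Tip the pin tin lid up and push it home against the batten

TASK

The khaki tin has been left standing on its long edge, its lid facing away from the wooden batten on the bench. With the fingertips push it over towards the batten so that it lies flat with the lid up, then push it along the bench until its long side sits flush against the batten. Never pick the tin up, leave the torch, lock, plug and key where they are, and finish clear of everything.

Things in the scene. Friction and masses are not known exactly. Their poses are not given: they have to be found in the camera images.
- tin: closed khaki tin box, 110 x 80 x 32 mm, about 0.2 kg, loose, standing on a 110 x 32 mm edge. Origin: centre of the face it first stands on. z: up its 80 mm height (0 to 80), y: along its 110 mm length, x: through its thickness, lid face at -16 mm, plain bottom at +16 mm. x first points at the batten within 12 degrees. Lying lid up, the origin is the middle of its rear long side, 16 mm up.
- tin_lid (a point): centre of the tin's lid face (slightly paler, raised panel, seam 11 mm behind it), 40 mm up while it stands; axes as the tin's. Pushed high on this face the tin tips about its lower far edge with little sliding, and falls by itself beyond about 22 degrees. It lands 45 to 95 mm short of the batten, lid face up at 32 mm.
- batten: straight wooden batten screwed to the bench, 300 mm long, 30 mm wide, 24 mm high. Origin: centre of its underside, on the bench. y runs along its length; x points across it, away from the tin. The face to push the tin against is at x = -15 mm, so a tin lying flush has its origin at x = -95 mm.
- torch: orange plastic torch lying on the bench, 160 mm long (along its x), 49 mm thick, roughly square to the batten, beyond the tin's +y end (batten y). Bystander. Origin under its middle, on the bench.
- lock: brass lock cylinder body standing on its flange, 42 mm across, 34 mm tall, with a lug at its side, beyond the tin's -y end (batten y). Bystander. Origin under its centre.
- plug: chrome lock plug standing on end, 20 mm across the foot, 15 mm above, 32 mm tall, in a row with lock and key. Bystander. Origin under its centre.
- key: flat brass mailbox key lying on the bench, 56 mm long (along its x), 3 mm thick, in a row with lock and plug. Bystander. Origin on its underside, near its middle.

How it is judged:
By the outcome, as a careful person would: the job done as asked, in the order asked, and still so for the second after the job is handed in, with the robot touching nothing.
It also fails if it takes over 40 s, if anything falls off the work surface, if the arm or the gripper's body presses on something with over 40 N, if the wrist force passes 120 N, or if a joint passes its speed limit or range.

ROBOT

A 7-joint arm with a two-finger parallel gripper is mounted at the origin on the work surface. World frame = base frame: x ahead of the robot, y to its left, z up, the work surface at z = 0. Lengths are in m, angles in rad, forces in N, time in s.
With the tool pointing down it reaches from about 0.4 to 0.85 m from the base axis. Payload 4.5 kg.
Tool frame: the origin (TCP) lies between the finger pads; the fingertips stand r.tip_reach ahead of it and the grasp point (between the pads) lies 11 mm behind it (r.tip_reach is the distance from the TCP to the fingertips, in m); z points along the fingers, y is the line along which they close (so a half turn about z gives the same grasp; the last joint's range is limited). The gripper opens to 88 mm and grips with 3 to 60 N. Pads are 18 mm wide; open, the fingers measure 123 mm over their backs; the gripper's body (75 mm by 187 mm) begins 45 mm behind the grasp point.
Start: joints at [1.296, 0.689, -0.195, 1.565, 0.157, 0.902, -0.215], TCP at [0.19, -0.595, 0.247] pointing down, gripper open.
Joint ranges: [-3.01, 3.01], [-0.46, 2.08], [-1.47, 1.51], [0.13, 2.56], [-1, 4.14], [0.04, 2.09], [-2.66, 2.66]. Speed limits (rad/s): [2.57, 2.57, 3.14, 3.14, 3.14, 3.14, 3.14].

INTERFACE

Orientations are given as a unit quaternion [x, y, z, w].
In Python, from plant import r, vision, workorder gives the robot as it stands.
- The arm moves only by the tool drive_tool, never from a script. Its argument "targets" is a list of rows, each an object of numbers: "tx", "ty", "tz": the shift along the world's x, y, z in units of 0.03 m (1.0 is 0.03 m); "wx", "wy", "wz": the turn, a rotation vector about the world's x, y, z in units of 60 degrees (1.0 is 60 degrees); "claw": the opening, from -1 (shut) to 1 (fully open). A call has exactly 8 rows; each row shifts and turns the commanded pose from where the row before left it; what a row does not reach is not made up. A row lasts 1/10 s, in which the tool goes at most 50 mm and 8.59 degrees, less where a joint would pass 70% of its speed; a pose out of reach is approached as far as the arm can. A call with a number of a shift or a turn outside -1 to 1 is refused whole. A call with a gripper value outside its range is refused whole. The fingers move at their own pace and stop on an object; "force" is the grip in N (left out, the last holds). Time passes only in rows, so rows that do not move let the fingers close, or fill a call up. It gives the time, the measured TCP pose, the force, the opening and the grip force at its end, in the units of the state.
- r.get_state(): the state, without advancing time (a new reading comes with each control period).
- vision.snapshot(name): name is "scene" or "top" or "wrist"; returns a dict with "image" (420x560x3 uint8, blue, green, red), "range_z" (420x560 float32, m along the optical axis (not along the pixel's ray), 0 where there is no reading), "K" (3x3 intrinsics, pixels), "dist" ([k1, k2, p1, p2, k3] as OpenCV has them; the pictures are not rectified), "cam_to_world" (4x4, takes a point from camera to world coordinates). Camera axes: x right, y up, looking along -z (the intrinsics and any distortion apply to the point x, -y, -z); pixel columns grow to the right and rows downward; lengths in m; the calibration is good to about 2 mm. A picture is of the moment at which its call begins.
- workorder.finish_job(): hands the job in; it is judged then, once.
The state is a dict: "clock": time; "q": joint angles; "qd": joint speeds; "joint_torque": joint torques, N m; "tool_pos": TCP position; "eef_rot": TCP orientation; "contact_force": force on the tool from outside, world axes, zero at the start; "moment": the same for the moment, N m; "opening": opening from 0.0 (shut) to 1.0 (fully open); "finger_force": force on a finger pad.
Only numpy, scipy, OpenCV 4.12 (cv2) and the standard library are available. Lean on these libraries where they do the work, as an engineer would, in place of code of your own. Each camera call takes 0.05 s, during which the arm holds its last target. There are 200 camera calls.

## Working session

There is one attempt and no reset: what is moved stays moved. The work goes in short steps, Python scripts to look and compute and a tool call to move; the robot and the scene stay as the last step left them, time stands still between calls to the robot, and variables do not carry over. Pictures are saved under pics/ and viewed, at most 10 in all, crops included, and the job is handed in when it is done.

Besides the shell and the picture viewer there is one more tool, called after "Call:" by a JSON object that holds its "api" and its "payload". drive_tool: Moves the arm, as the interface text tells. Its arguments: {"type":"object","properties":{"targets":{"type":"array","items":{"type":"object","properties":{"tx":{"type":"number"},"ty":{"type":"number"},"tz":{"type":"number"},"wx":{"type":"number"},"wy":{"type":"number"},"wz":{"type":"number"},"claw":{"type":"number"}}}},"force":{"type":"number"}},"required":["targets"]}

```bash
mkdir -p pics; ls; cat > h.py <<'E'
import numpy as np, cv2
from plant import r, vision, workorder
def pts(s):
    "world xyz for each pixel (NaN where no range)"
    h,w=s["range_z"].shape
    u,v=np.meshgrid(np.arange(w),np.arange(h))
    n=cv2.undistortPoints(np.stack([u,v],-1).reshape(-1,1,2).astype(np.float64),np.array(s["K"]),np.array(s["dist"])).reshape(h,w,2)
    z=s["range_z"].astype(float); z=np.where(z>0,z,np.nan)
    c=np.stack([n[...,0]*z,-n[...,1]*z,-z],-1)
    T=np.array(s["cam_to_world"]); return c@T[:3,:3].T+T[:3,3]
E
python3 - <<'E'
from h import *
a=vision.snapshot("scene");b=vision.snapshot("top")
cv2.imwrite("pics/scene.png",a["image"]);cv2.imwrite("pics/top.png",b["image"])
np.savez("s0.npz",**{"a_"+k:v for k,v in a.items()},**{"b_"+k:v for k,v in b.items()})
print(r.get_state(),r.tip_reach)
for s in(a,b): print(np.array(s["cam_to_world"]).round(3),(s["range_z"]>0).mean())
E
```

```text
pics
{'clock': 0.1, 'q': array([ 1.29581155,  0.68991005, -0.19451596,  1.56620201,  0.15728475,
        0.90254651, -0.21510332]), 'qd': array([-7.01873324e-04, -1.09458641e-03, -5.46663296e-05, -2.52966447e-03,
        1.98747024e-03, -2.00920988e-03, -2.09357197e-03]), 'joint_torque': array([-2.80521956e-03, -5.28495491e+01, -1.27186351e+00, -1.53836131e+01,
       -5.26585313e-02,  1.91390500e-03,  4.33351147e-05]), 'tool_pos': array([ 0.18972879, -0.59492639,  0.24599407]), 'eef_rot': array([ 9.88100523e-01,  1.53807198e-01, -1.86549379e-04, -8.17424213e-04]), 'contact_force': array([-0.73367643, -0.09140368, -0.44335198]), 'moment': array([ 0.04336433, -0.01831121,  0.01996954]), 'finger_force': 0.0, 'opening': 0.9980393519019274} 0.008
[[ 0.81  -0.427  0.401  0.946]
 [ 0.586  0.608 -0.536 -0.453]
 [-0.015  0.669  0.743  0.73 ]
 [ 0.     0.     0.     1.   ]] 0.9958163265306123
[[-0.061  0.977 -0.203  0.437]
 [-0.998 -0.061  0.008  0.039]
 [-0.004  0.203  0.979  0.762]
 [ 0.     0.     0.     1.   ]] 0.9959311224489796
```

View pics/scene.png

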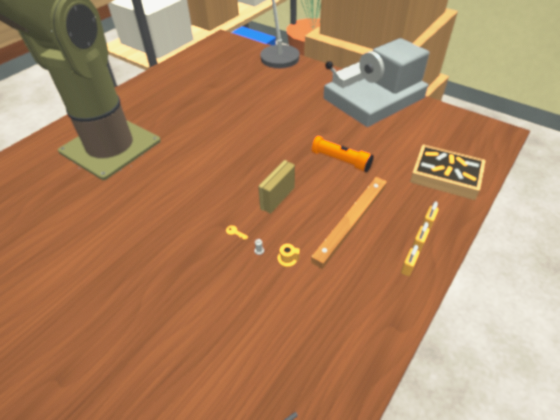

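View pics/top.png

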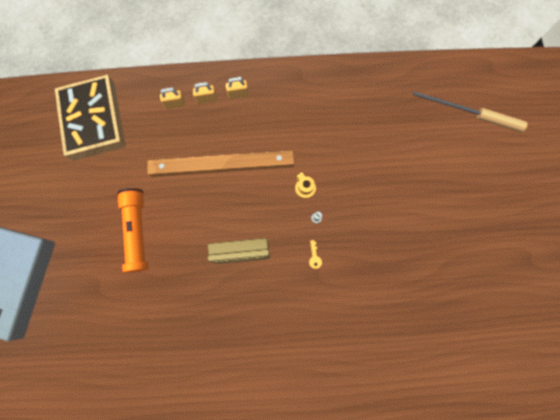

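The scene view shows the tin standing at (277,187), with the batten running (320,260)–(382,182). In the top view the tin is at (238,250), the batten (148,167)–(293,157), the torch (132,230), the lock (305,186), the plug (317,217) and the key (315,255).

```bash
cat >> h.py <<'E'
def rect(p):
    (c,(w,h),_)=R=cv2.minAreaRect((p[:,:2]*1000).astype(np.float32)); b=cv2.boxPoints(R)
    e=max([b[1]-b[0],b[2]-b[1]],key=np.linalg.norm); e=e if e[1]>0 else -e
    return np.round(c,1),sorted([round(w,1),round(h,1)]),round(float(np.degrees(np.arctan2(-e[0],e[1]))),2) # yaw of y axis
def regions(s,boxes,zr):
    P=pts(s);hsv=cv2.cvtColor(s["image"],cv2.COLOR_BGR2HSV);out={}
    for k,(u0,v0,u1,v1) in boxes.items():
        p=P[v0:v1,u0:u1].reshape(-1,3); z0,z1=zr[k]
        p=p[(p[:,2]>z0)&(p[:,2]<z1)]; out[k]=p
    return out
E
python3 - <<'E'
from h import *
d=np.load("s0.npz")
a={k[2:]:d[k] for k in d if k[:2]=="a_"};b={k[2:]:d[k] for k in d if k[:2]=="b_"}
zr=dict(tin=(.07,.09),tinall=(.01,.09),batten=(.018,.03),torch=(.012,.06),lock=(.01,.05),plug=(.01,.05),key=(.0015,.01))
T=dict(tin=(195,225,285,275),tinall=(195,225,285,275),batten=(135,140,300,183),torch=(105,180,160,280),lock=(288,165,325,203),plug=(306,206,330,228),key=(300,232,330,275))
S=dict(tin=(250,150,305,220),tinall=(250,150,305,220),batten=(305,170,395,270),torch=(305,130,378,175),lock=(270,238,305,272),plug=(250,234,268,258),key=(220,220,250,245))
for n,s,B in(("top",b,T),("scene",a,S)):
    for k,p in regions(s,B,zr).items(): print(n,k,len(p),rect(p),"z med/max",(np.median(p[:,2])*1e3).round(1),(p[:,2].max()*1e3).round(1), "zmed" )
    # bench check
    P=pts(s); print("bench z",np.nanmedian(P[290:330,200:300,2]*1e3).round(1))
# independent of range: batten & tin colour masks in the top view, rays onto planes
def ray(s,uv,z):
    n=cv2.undistortPoints(np.array(uv,float).reshape(-1,1,2),s["K"],s["dist"])[:,0]
    M=s["cam_to_world"];dd=np.c_[n[:,0],-n[:,1],-np.ones(len(n))]@M[:3,:3].T
    return M[:3,3]+dd*((z-M[2,3])/dd[:,2])[:,None]
print("batten ends top",(ray(b,[(148,167.5),(293,157)],.024)*1e3).round(1).tolist())
print("tin corners top far/near edges",(ray(b,[(207,243),(267,239)],.08)*1e3).round(1).tolist())
print("batten ends scene",(ray(a,[(380,183),(320,258)],.024)*1e3).round(1).tolist())
E
```

```text
top tin 1116 (array([511.1, 106.2]), [33.5, 109.6], 2.33) z med/max 80.1 84.7 zmed
top tinall 1276 (array([511. , 106.2]), [33.7, 109.6], 2.33) z med/max 79.9 84.7 zmed
top batten 2167 (array([697.8, 134.3]), [63.6, 310.7], -6.2) z med/max 25.1 29.5 zmed
top torch 1791 (array([568.3, 318.1]), [48.8, 160.2], -85.57) z med/max 41.2 52.1 zmed
top lock 284 (array([652.5, -15.7]), [31.0, 72.4], -47.2) z med/max 34.8 39.1 zmed
top plug 59 (array([573.3, -47. ]), [13.3, 13.6], 1.84) z med/max 32.4 35.8 zmed
top key 559 (array([503.5, -38.4]), [58.4, 84.4], 85.7) z med/max 2.6 7.3 zmed
bench z 1.1
scene tin 507 (array([513.1, 106.1]), [33.1, 110.8], 2.11) z med/max 77.1 81.7 zmed
scene tinall 1152 (array([513.7, 105.6]), [34.2, 111.9], 1.89) z med/max 63.5 81.7 zmed
scene batten 1350 (array([698.2, 148.1]), [62.6, 318.8], 6.92) z med/max 22.4 27.0 zmed
scene torch 921 (array([569.6, 315.3]), [48.8, 160.4], -84.84) z med/max 35.5 49.1 zmed
scene lock 275 (array([642.6, -28.4]), [30.6, 38.4], -54.17) z med/max 31.4 35.9 zmed
scene plug 71 (array([574.9, -48.5]), [14.6, 16.3], 24.32) z med/max 26.5 33.2 zmed
scene key 61 (array([490.7, -46. ]), [51.0, 56.1], -34.13) z med/max 2.3 4.6 zmed
bench z -0.7
batten ends top [[695.6, 289.3, 24.0], [698.9, -8.1, 24.0]]
tin corners top far/near edges [[526.0, 161.6, 80.0], [526.7, 53.2, 80.0]]
batten ends scene [[702.8, 274.8, 24.0], [703.6, -1.6, 24.0]]
```

```bash
cat >> h.py <<'E'
def batten(s,B):
    p=regions(s,dict(b=B),dict(b=(.018,.03)))["b"]
    p=p[(abs(p[:,0]-.698)<.025)&(p[:,1]>-.006)&(p[:,1]<.285)]
    y=np.linspace(.01,.27,27); lo=[];hi=[]
    for t in y:
        q=p[abs(p[:,1]-t)<.005,0]; lo.append(np.percentile(q,3));hi.append(np.percentile(q,97))
    f=lambda v:np.polyfit(y,v,1)
    return f(lo).round(4),f(hi).round(4),(p[:,1].min(),p[:,1].max())
E
python3 - <<'E'
from h import *
d=np.load("s0.npz")
a={k[2:]:d[k] for k in d if k[:2]=="a_"};b={k[2:]:d[k] for k in d if k[:2]=="b_"}
print(batten(b,(140,140,300,183)));print(batten(a,(305,170,395,270)))
from scipy.spatial.transform import Rotation as R
print(R.from_quat(r.get_state()["eef_rot"]).as_matrix().round(3))
E
```

```text
(array([-0.0061,  0.6842]), array([-0.0053,  0.7123]), (np.float64(-0.0059876462211983505), np.float64(0.2849261178912653)))
(array([-0.007 ,  0.6867]), array([-0.0066,  0.7145]), (np.float64(-0.005876987372123388), np.float64(0.2849517130636222)))
[[ 0.953  0.304 -0.001]
 [ 0.304 -0.953  0.002]
 [-0.    -0.002 -1.   ]]
```

Call:
{"api": "drive_tool", "payload": {"targets": [{"tx":0.7,"ty":0.9,"wz":-0.03,"claw":0.3},{"tx":0.7,"ty":0.9,"wz":-0.03,"claw":0.3},{"tx":0.7,"ty":0.9,"wz":-0.03,"claw":0.3},{"tx":0.7,"ty":0.9,"wz":-0.03,"claw":0.3},{"tx":0.7,"ty":0.9,"wz":-0.03,"claw":0.3},{"tx":0.7,"ty":0.9,"wz":-0.03,"claw":0.3},{"tx":0.7,"ty":0.9,"wz":-0.03,"claw":0.3},{"tx":0.7,"ty":0.9,"wz":-0.03,"claw":0.3}]}}

```text
validation failed for argument at $.ta...
```

Call:
{"api": "drive_tool", "payload": {"targets": [{"tx":0.4,"ty":1,"claw":0.3},{"tx":0.4,"ty":1,"claw":0.3},{"tx":0.4,"ty":1,"claw":0.3},{"tx":0.4,"ty":1,"claw":0.3},{"tx":0.4,"ty":1,"claw":0.3},{"tx":0.4,"ty":1,"claw":0.3},{"tx":0.4,"ty":1,"claw":0.3},{"tx":0.4,"ty":1,"claw":0.3}]}}

```text
validation failed for argument at $.ta...
```

Call:
{"api": "drive_tool", "payload": {"targets": [{"tx":0.7,"ty":0.9,"tz":0,"wx":0,"wy":0,"wz":-0.03,"claw":0.3},{"tx":0.7,"ty":0.9,"tz":0,"wx":0,"wy":0,"wz":-0.03,"claw":0.3},{"tx":0.7,"ty":0.9,"tz":0,"wx":0,"wy":0,"wz":-0.03,"claw":0.3},{"tx":0.7,"ty":0.9,"tz":0,"wx":0,"wy":0,"wz":-0.03,"claw":0.3},{"tx":0.7,"ty":0.9,"tz":0,"wx":0,"wy":0,"wz":-0.03,"claw":0.3},{"tx":0.7,"ty":0.9,"tz":0,"wx":0,"wy":0,"wz":-0.03,"claw":0.3},{"tx":0.7,"ty":0.9,"tz":0,"wx":0,"wy":0,"wz":-0.03,"claw":0.3},{"tx":0.7,"ty":0.9,"tz":0,"wx":0,"wy":0,"wz":-0.03,"claw":0.3}]}}

```text
clock: 0.9
tool_pos: [0.3585, -0.3781, 0.2465]
eef_rot: [1.0, 0.028, -0.0, -0.0]
contact_force: [-0.3, 0.4, -0.4]
opening: 0.652
finger_force: 0.0
```

Call:
{"api": "drive_tool", "payload": {"targets": [{"tx":0.4,"ty":1,"tz":0,"wx":0,"wy":0,"wz":0,"claw":0.3},{"tx":0.4,"ty":1,"tz":0,"wx":0,"wy":0,"wz":0,"claw":0.3},{"tx":0.4,"ty":1,"tz":0,"wx":0,"wy":0,"wz":0,"claw":0.3},{"tx":0.4,"ty":1,"tz":0,"wx":0,"wy":0,"wz":0,"claw":0.3},{"tx":0.4,"ty":1,"tz":0,"wx":0,"wy":0,"wz":0,"claw":0.3},{"tx":0.4,"ty":1,"tz":0,"wx":0,"wy":0,"wz":0,"claw":0.3},{"tx":0.4,"ty":1,"tz":0,"wx":0,"wy":0,"wz":0,"claw":0.3},{"tx":0.4,"ty":1,"tz":0,"wx":0,"wy":0,"wz":0,"claw":0.3}]}}

```text
clock: 1.7
tool_pos: [0.4541, -0.1381, 0.2466]
eef_rot: [1.0, 0.029, -0.0, -0.0]
contact_force: [0.2, -0.0, -0.5]
opening: 0.65
finger_force: 0.0
```

Call:
{"api": "drive_tool", "payload": {"targets": [{"tx":0,"ty":1,"tz":0,"wx":0,"wy":0,"wz":-0.01,"claw":0.3},{"tx":0,"ty":1,"tz":0,"wx":0,"wy":0,"wz":-0.01,"claw":0.3},{"tx":0,"ty":1,"tz":0,"wx":0,"wy":0,"wz":0,"claw":0.3},{"tx":0,"ty":1,"tz":0,"wx":0,"wy":0,"wz":0,"claw":0.3},{"tx":0,"ty":1,"tz":-0.5,"wx":0,"wy":0,"wz":0,"claw":0.3},{"tx":0,"ty":1,"tz":-0.5,"wx":0,"wy":0,"wz":0,"claw":0.3},{"tx":0,"ty":1,"tz":-0.5,"wx":0,"wy":0,"wz":0,"claw":0.3},{"tx":0,"ty":1,"tz":-0.5,"wx":0,"wy":0,"wz":0,"claw":0.3}]}}

```text
clock: 2.5
tool_pos: [0.4538, 0.1017, 0.1861]
eef_rot: [1.0, 0.018, -0.0, 0.0]
contact_force: [0.3, 0.4, 0.0]
opening: 0.647
finger_force: 0.0
```

Call:
{"api": "drive_tool", "payload": {"targets": [{"tx":-0.1,"ty":0.1,"tz":-0.5,"wx":0,"wy":0,"wz":0,"claw":0.3},{"tx":-0.1,"ty":0,"tz":-0.5,"wx":0,"wy":0,"wz":0,"claw":0.3},{"tx":0,"ty":0,"tz":-0.5,"wx":0,"wy":0,"wz":0,"claw":0.3},{"tx":0,"ty":0,"tz":-0.5,"wx":0,"wy":0,"wz":0,"claw":0.3},{"tx":0,"ty":0,"tz":-0.5,"wx":0,"wy":0,"wz":0,"claw":0.3},{"tx":0,"ty":0,"tz":-0.5,"wx":0,"wy":0,"wz":0,"claw":0.3},{"tx":0,"ty":0,"tz":-0.5,"wx":0,"wy":0,"wz":0,"claw":0.3},{"tx":0,"ty":0,"tz":-0.5,"wx":0,"wy":0,"wz":0,"claw":0.3}]}}

```text
clock: 3.3
tool_pos: [0.448, 0.1036, 0.066]
eef_rot: [1.0, 0.018, -0.0, -0.0]
contact_force: [0.1, 0.4, 0.4]
opening: 0.651
finger_force: 0.0
```

Call:
{"api": "drive_tool", "payload": {"targets": [{"tx":0.2,"ty":0,"tz":0,"wx":0,"wy":0,"wz":0,"claw":0.3},{"tx":0.2,"ty":0,"tz":0,"wx":0,"wy":0,"wz":0,"claw":0.3},{"tx":0.2,"ty":0,"tz":0,"wx":0,"wy":0,"wz":0,"claw":0.3},{"tx":0.2,"ty":0,"tz":0,"wx":0,"wy":0,"wz":0,"claw":0.3},{"tx":0.1,"ty":0,"tz":0,"wx":0,"wy":0,"wz":0,"claw":0.3},{"tx":0.1,"ty":0,"tz":0,"wx":0,"wy":0,"wz":0,"claw":0.3},{"tx":0.1,"ty":0,"tz":0,"wx":0,"wy":0,"wz":0,"claw":0.3},{"tx":0.1,"ty":0,"tz":0,"wx":0,"wy":0,"wz":0,"claw":0.3}]}}

```text
clock: 4.1
tool_pos: [0.4841, 0.1036, 0.0668]
eef_rot: [1.0, 0.018, -0.0, 0.0]
contact_force: [-0.2, 0.2, -0.7]
opening: 0.65
finger_force: 0.0
```

Call:
{"api": "drive_tool", "payload": {"targets": [{"tx":0.1,"ty":0,"tz":0,"wx":0,"wy":0,"wz":0,"claw":0.3},{"tx":0.1,"ty":0,"tz":0,"wx":0,"wy":0,"wz":0,"claw":0.3},{"tx":0.1,"ty":0,"tz":0,"wx":0,"wy":0,"wz":0,"claw":0.3},{"tx":0.1,"ty":0,"tz":0,"wx":0,"wy":0,"wz":0,"claw":0.3},{"tx":0.1,"ty":0,"tz":0,"wx":0,"wy":0,"wz":0,"claw":0.3},{"tx":0.1,"ty":0,"tz":0,"wx":0,"wy":0,"wz":0,"claw":0.3},{"tx":0.1,"ty":0,"tz":0,"wx":0,"wy":0,"wz":0,"claw":0.3},{"tx":0.1,"ty":0,"tz":0,"wx":0,"wy":0,"wz":0,"claw":0.3}]}}

```text
clock: 4.9
tool_pos: [0.5084, 0.1036, 0.0667]
eef_rot: [1.0, 0.018, 0.0, 0.0]
contact_force: [0.1, 0.5, -0.2]
opening: 0.648
finger_force: 0.0
```

```bash
cat > look.py <<'E'
from h import *
import sys
zr={'t':(float(sys.argv[1]),.09)}
for n,B in(("top",(190,150,290,275)),("scene",(250,150,350,250))):
    s=vision.snapshot(n); cv2.imwrite(f"pics/{n}_{sys.argv[2]}.png",s["image"])
    p=pts(s); hsv=cv2.cvtColor(s["image"],cv2.COLOR_BGR2HSV)
    m=(hsv[...,0]>18)&(hsv[...,0]<35)&(hsv[...,1]>60)&(p[...,2]>zr['t'][0])&(p[...,2]<.09)&(p[...,0]>.47)&(p[...,0]<.72)&(p[...,1]>.02)&(p[...,1]<.2)
    q=p[m]; print(n,m.sum(),rect(q) if m.sum()>20 else "",np.percentile(q[:,2],[5,50,95]).round(4) if m.sum()>20 else "")
print(r.get_state()["contact_force"].round(2))
E
python3 look.py .01 t1
```

```text
top 3  
scene 730 (array([607.9,  94.5]), [116.3, 194.0], 80.89) [0.025  0.0731 0.0826]
[0.17 1.04 0.61]
```

```bash
python3 -c "
import cv2
i=cv2.imread('pics/scene_t1.png')[110:290,190:430];cv2.imwrite('pics/c1.png',cv2.resize(i,(720,540)))"
```

```text
(no output)
```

View pics/c1.png

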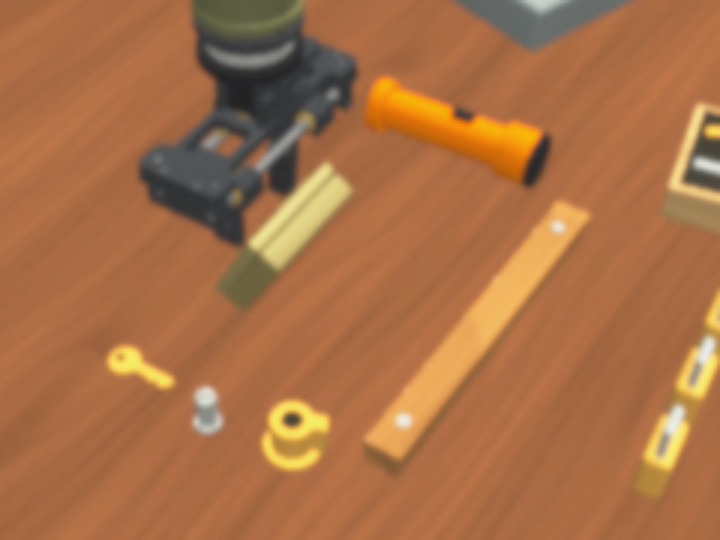

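The crop shows the tin leaning towards the batten: its end face is at about crop (245,280) and the fingers are behind its top at (235,220). The bystanders haven't moved, so I'll continue slowly.

Call:
{"api": "drive_tool", "payload": {"targets": [{"tx":0.1,"ty":0,"tz":0,"wx":0,"wy":0,"wz":0,"claw":0.3},{"tx":0.1,"ty":0,"tz":0,"wx":0,"wy":0,"wz":0,"claw":0.3},{"tx":0.1,"ty":0,"tz":0,"wx":0,"wy":0,"wz":0,"claw":0.3},{"tx":0.1,"ty":0,"tz":0,"wx":0,"wy":0,"wz":0,"claw":0.3},{"tx":0.1,"ty":0,"tz":0,"wx":0,"wy":0,"wz":0,"claw":0.3},{"tx":0,"ty":0,"tz":0,"wx":0,"wy":0,"wz":0,"claw":0.3},{"tx":0,"ty":0,"tz":0,"wx":0,"wy":0,"wz":0,"claw":0.3},{"tx":0,"ty":0,"tz":0,"wx":0,"wy":0,"wz":0,"claw":0.3}]}}

```text
clock: 5.8
tool_pos: [0.5228, 0.1035, 0.0667]
eef_rot: [1.0, 0.018, -0.0, 0.0]
contact_force: [1.0, 0.3, -0.7]
opening: 0.651
finger_force: 0.0
```

```bash
python3 look.py .01 t2
```

```text
top 0  
scene 1362 (array([613.4,  98.8]), [122.0, 188.4], 79.01) [0.015  0.0308 0.0332]
[ 0.32 -0.23  0.77]
```

Call:
{"api": "drive_tool", "payload": {"targets": [{"tx":-0.5,"ty":0,"tz":0,"wx":0,"wy":0,"wz":0,"claw":0.3},{"tx":-0.5,"ty":0,"tz":0,"wx":0,"wy":0,"wz":0,"claw":0.3},{"tx":-0.5,"ty":0,"tz":0,"wx":0,"wy":0,"wz":0,"claw":0.3},{"tx":-0.5,"ty":0,"tz":0,"wx":0,"wy":0,"wz":0,"claw":0.3},{"tx":-0.5,"ty":0,"tz":0,"wx":0,"wy":0,"wz":-0.01,"claw":0.3},{"tx":0,"ty":0,"tz":0,"wx":0,"wy":0,"wz":-0.01,"claw":0.3},{"tx":0,"ty":0,"tz":0,"wx":0,"wy":0,"wz":-0.01,"claw":0.3},{"tx":0,"ty":0,"tz":0,"wx":0,"wy":0,"wz":0,"claw":0.3}]}}

```text
clock: 6.7
tool_pos: [0.4494, 0.1037, 0.0668]
eef_rot: [1.0, 0.002, 0.001, -0.0]
contact_force: [0.1, 0.2, -0.0]
opening: 0.651
finger_force: 0.0
```

```bash
sed -i 's/<.72)/<.675)/; s/p\[...,2\]<.09/p[...,2]<.045/' look.py; python3 look.py .024 t3;  python3 -c "
import cv2
i=cv2.imread('pics/scene_t3.png')[110:290,190:430];cv2.imwrite('pics/c3.png',cv2.resize(i,(720,540)))"
```

```text
top 1762 (array([570.3, 109. ]), [80.3, 109.3], 1.93) [0.0313 0.0339 0.0362]
scene 1187 (array([571.7, 107. ]), [81.0, 111.6], 1.85) [0.0277 0.0311 0.0332]
[-0.03 -0.48 -0.62]
```

View pics/c3.png

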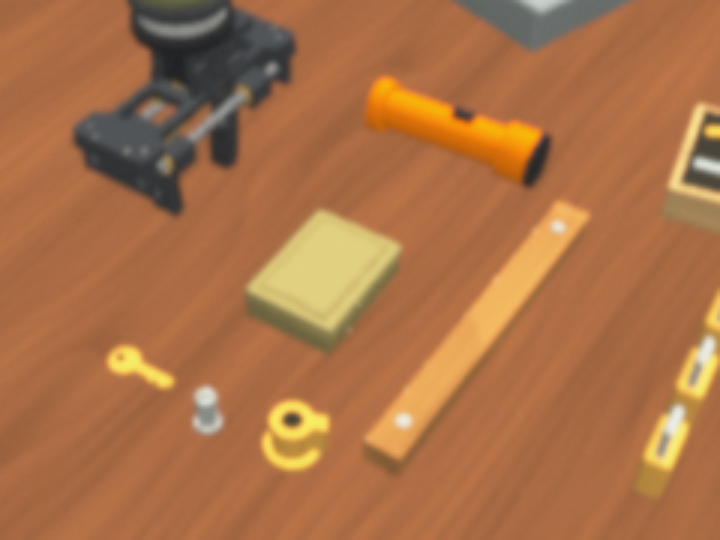

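The tin lies flat with the lid up, centred at crop (325,275). Its measured centre is (0.571, 0.108), yaw 1.9°, leaving about 73 mm to the batten. Nothing else has moved. Next I'll lower the fingers behind it and push.

Call:
{"api": "drive_tool", "payload": {"targets": [{"tx":0,"ty":0.15,"tz":-0.33,"wx":0,"wy":0,"wz":0,"claw":0.3},{"tx":0,"ty":0,"tz":-0.33,"wx":0,"wy":0,"wz":0,"claw":0.3},{"tx":0,"ty":0,"tz":-0.33,"wx":0,"wy":0,"wz":0,"claw":0.3},{"tx":0,"ty":0,"tz":-0.33,"wx":0,"wy":0,"wz":0,"claw":0.3},{"tx":0.5,"ty":0,"tz":-0.33,"wx":0,"wy":0,"wz":0,"claw":0.3},{"tx":0.5,"ty":0,"tz":0,"wx":0,"wy":0,"wz":0,"claw":0.3},{"tx":0.5,"ty":0,"tz":0,"wx":0,"wy":0,"wz":0,"claw":0.3},{"tx":0.3,"ty":0,"tz":0,"wx":0,"wy":0,"wz":0,"claw":0.3}]}}

```text
clock: 7.6
tool_pos: [0.5043, 0.1081, 0.0174]
eef_rot: [1.0, 0.002, -0.001, 0.0]
contact_force: [-0.2, -0.7, 0.7]
opening: 0.646
finger_force: 0.0
```

Call:
{"api": "drive_tool", "payload": {"targets": [{"tx":0.2,"ty":0,"tz":0,"wx":0,"wy":0,"wz":0,"claw":0.3},{"tx":0.2,"ty":0,"tz":0,"wx":0,"wy":0,"wz":0,"claw":0.3},{"tx":0.2,"ty":0,"tz":0,"wx":0,"wy":0,"wz":0,"claw":0.3},{"tx":0.2,"ty":0,"tz":0,"wx":0,"wy":0,"wz":0,"claw":0.3},{"tx":0.2,"ty":0,"tz":0,"wx":0,"wy":0,"wz":0,"claw":0.3},{"tx":0.2,"ty":0,"tz":0,"wx":0,"wy":0,"wz":0,"claw":0.3},{"tx":0.2,"ty":0,"tz":0,"wx":0,"wy":0,"wz":0,"claw":0.3},{"tx":0.2,"ty":0,"tz":0,"wx":0,"wy":0,"wz":0,"claw":0.3}]}}

```text
clock: 8.4
tool_pos: [0.5516, 0.1083, 0.0182]
eef_rot: [1.0, 0.003, -0.001, 0.0]
contact_force: [-1.2, -0.4, -0.1]
opening: 0.652
finger_force: 0.4
```

Call:
{"api": "drive_tool", "payload": {"targets": [{"tx":0.15,"ty":0,"tz":0,"wx":0,"wy":0,"wz":0,"claw":0.3},{"tx":0.15,"ty":0,"tz":0,"wx":0,"wy":0,"wz":0,"claw":0.3},{"tx":0.15,"ty":0,"tz":0,"wx":0,"wy":0,"wz":0,"claw":0.3},{"tx":0.15,"ty":0,"tz":0,"wx":0,"wy":0,"wz":0,"claw":0.3},{"tx":0.15,"ty":0,"tz":0,"wx":0,"wy":0,"wz":0,"claw":0.3},{"tx":0.15,"ty":0,"tz":0,"wx":0,"wy":0,"wz":0,"claw":0.3},{"tx":0.15,"ty":0,"tz":0,"wx":0,"wy":0,"wz":0,"claw":0.3},{"tx":0.1,"ty":0,"tz":0,"wx":0,"wy":0,"wz":0,"claw":0.3}]}}

```text
clock: 9.2
tool_pos: [0.5862, 0.1083, 0.0182]
eef_rot: [1.0, 0.003, -0.001, 0.0]
contact_force: [-1.9, 0.6, 1.6]
opening: 0.652
finger_force: 0.8
```

```bash
python3 look.py .027 t4; python3 -c "
import numpy as np"
```

```text
top 7  
scene 1194 (array([634.9, 106.8]), [80.7, 111.3], 0.7) [0.029  0.0313 0.0336]
[ 0.1  -0.08 -0.81]
```

Call:
{"api": "drive_tool", "payload": {"targets": [{"tx":0.07,"ty":0,"tz":0,"wx":0,"wy":0,"wz":0,"claw":0.3},{"tx":0.07,"ty":0,"tz":0,"wx":0,"wy":0,"wz":0,"claw":0.3},{"tx":0.05,"ty":0,"tz":0,"wx":0,"wy":0,"wz":0,"claw":0.3},{"tx":0.03,"ty":0,"tz":0,"wx":0,"wy":0,"wz":0,"claw":0.3},{"tx":0.03,"ty":0,"tz":0,"wx":0,"wy":0,"wz":0,"claw":0.3},{"tx":0.03,"ty":0,"tz":0,"wx":0,"wy":0,"wz":0,"claw":0.3},{"tx":0,"ty":0,"tz":0,"wx":0,"wy":0,"wz":0,"claw":0.3},{"tx":0,"ty":0,"tz":0,"wx":0,"wy":0,"wz":0,"claw":0.3}]}}

```text
clock: 10.1
tool_pos: [0.5929, 0.1082, 0.0181]
eef_rot: [1.0, 0.003, -0.002, 0.0]
contact_force: [-5.3, 0.7, 3.3]
opening: 0.65
finger_force: 2.6
```

Call:
{"api": "drive_tool", "payload": {"targets": [{"tx":0.03,"ty":0,"tz":0,"wx":0,"wy":0,"wz":0,"claw":0.3},{"tx":0.03,"ty":0,"tz":0,"wx":0,"wy":0,"wz":0,"claw":0.3},{"tx":0.03,"ty":0,"tz":0,"wx":0,"wy":0,"wz":0,"claw":0.3},{"tx":0,"ty":0,"tz":0,"wx":0,"wy":0,"wz":0,"claw":0.3},{"tx":0,"ty":0,"tz":0,"wx":0,"wy":0,"wz":0,"claw":0.3},{"tx":0,"ty":0,"tz":0,"wx":0,"wy":0,"wz":0,"claw":0.3},{"tx":0,"ty":0,"tz":0,"wx":0,"wy":0,"wz":0,"claw":0.3},{"tx":0,"ty":0,"tz":0,"wx":0,"wy":0,"wz":0,"claw":0.3}]}}

```text
clock: 10.9
tool_pos: [0.5929, 0.1082, 0.0179]
eef_rot: [1.0, 0.003, -0.005, 0.001]
contact_force: [-9.8, 0.0, 6.6]
opening: 0.651
finger_force: 4.9
```

```bash
python3 look.py .027 t5
```

```text
top 0  
scene 1093 (array([637.3, 106.5]), [75.4, 111.4], -0.28) [0.0288 0.0313 0.0336]
[-9.99 -0.15  7.15]
```

Call:
{"api": "drive_tool", "payload": {"targets": [{"tx":-0.1,"ty":0,"tz":0,"wx":0,"wy":0,"wz":0,"claw":0.3},{"tx":-0.2,"ty":0,"tz":0,"wx":0,"wy":0,"wz":0,"claw":0.3},{"tx":-0.5,"ty":0,"tz":0,"wx":0,"wy":0,"wz":0,"claw":0.3},{"tx":-1,"ty":0,"tz":0,"wx":0,"wy":0,"wz":0,"claw":0.3},{"tx":-1,"ty":0,"tz":0,"wx":0,"wy":0,"wz":0,"claw":0.3},{"tx":-1,"ty":0,"tz":0.5,"wx":0,"wy":0,"wz":0,"claw":0.3},{"tx":-0.5,"ty":0,"tz":0.5,"wx":0,"wy":0,"wz":0,"claw":0.3},{"tx":0,"ty":0,"tz":0.5,"wx":0,"wy":0,"wz":0,"claw":0.3}]}}

```text
clock: 11.8
tool_pos: [0.4661, 0.1085, 0.0637]
eef_rot: [1.0, 0.003, -0.002, 0.0]
contact_force: [0.6, -0.1, 0.8]
opening: 0.652
finger_force: 0.0
```

```bash
sed -i 's/<.675)/<.705)/' look.py; python3 look.py .0285 t6; python3 - <<'E'
import cv2
a=cv2.imread('pics/top_t6.png')[130:280,90:340];b=cv2.imread('pics/scene_t6.png')[130:280,210:410]
cv2.imwrite('pics/c6.png',cv2.resize(a,(800,480),interpolation=2));cv2.imwrite('pics/c6s.png',cv2.resize(b,(800,600),interpolation=2))
E
```

```text
top 2109 (array([642.7, 107.5]), [81.1, 109.2], -0.61) [0.0313 0.0339 0.0361]
scene 1192 (array([645.1, 106.7]), [80.4, 110.6], 0.1) [0.0292 0.0313 0.0335]
[ 0.15 -0.75 -0.71]
```

View pics/c6.png

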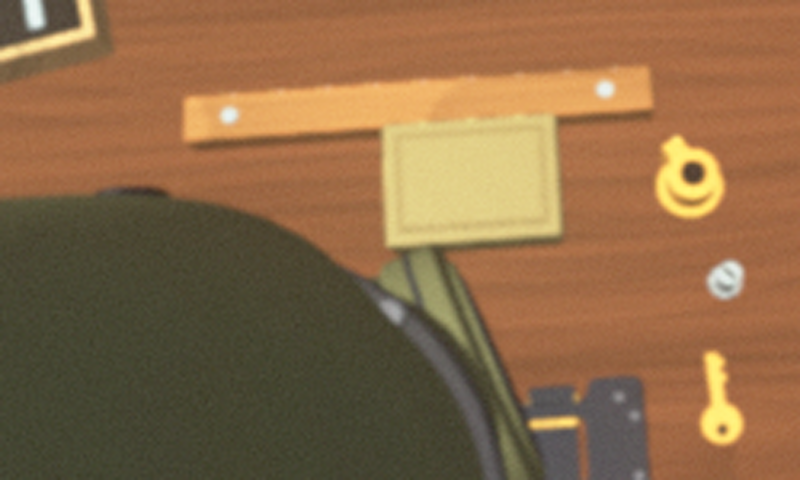

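View pics/c6s.png

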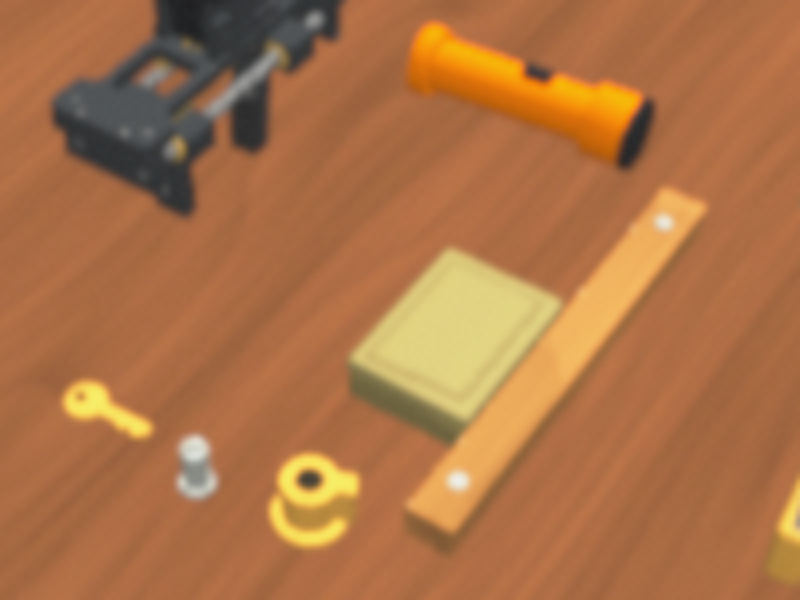

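In both crops the tin lies lid up against the batten, with its edge at top-crop (383–557, 120). Everything else is in place and the gripper is clear. I'll check the parallelism more finely.

```bash
cat > fine.py <<'E'
from h import *
def sub(s,cols,ax,lo,hi,y,B):
    pass
for n in("top","scene"):
    R=[];L=[]
    for _ in range(4):
        s=vision.snapshot(n); p=pts(s); hsv=cv2.cvtColor(s["image"],cv2.COLOR_BGR2HSV)
        P=p.reshape(-1,3);P=P[np.isfinite(P[:,0])]
        box=(P[:,0]>.55)&(P[:,0]<.73)
        t=P[box&(P[:,2]>.0275)&(P[:,2]<.042)&(P[:,1]>.03)&(P[:,1]<.19)&(P[:,0]<.70)]
        R.append(t)
        b=P[box&(P[:,2]>.014)&(P[:,2]<.030)&(P[:,0]>.66)&(P[:,1]>.18)&(P[:,1]<.285)]
        c=P[box&(P[:,2]>.014)&(P[:,2]<.030)&(P[:,0]>.66)&(P[:,1]>0)&(P[:,1]<.04)]
        L.append(np.vstack([b,c]))
    t=np.vstack(R);b=np.vstack(L)
    def edge(q,ys,pc):
        x=[np.percentile(q[abs(q[:,1]-y)<.006,0],pc) for y in ys]; return np.polyfit(ys,x,1).round(4)
    ys=np.linspace(.062,.152,16); yb=np.r_[np.linspace(.006,.034,6),np.linspace(.188,.278,14)]
    print(n,"tin rear",edge(t,ys,2),"front",edge(t,ys,98),"batten near",edge(b,yb,2),"far",edge(b,yb,98))
E
python3 fine.py
```

```text
top tin rear [0.0188 0.6027] front [-4.000e-04  6.815e-01] batten near [-0.0058  0.6839] far [-0.0063  0.713 ]
scene tin rear [-0.0033  0.6075] front [-0.0083  0.6839] batten near [-0.0056  0.6859] far [-0.0079  0.7153]
```

Call:
{"api": "drive_tool", "payload": {"targets": [{"tx":0,"ty":0,"tz":0.7,"wx":0,"wy":0,"wz":0,"claw":0.3},{"tx":0,"ty":0,"tz":0.7,"wx":0,"wy":0,"wz":0,"claw":0.3},{"tx":0,"ty":0,"tz":0.7,"wx":0,"wy":0,"wz":0,"claw":0.3},{"tx":0,"ty":0,"tz":0.7,"wx":0,"wy":0,"wz":0,"claw":0.3},{"tx":0,"ty":0,"tz":0.7,"wx":0,"wy":0,"wz":0,"claw":0.3},{"tx":0,"ty":0,"tz":0.5,"wx":0,"wy":0,"wz":0,"claw":0.3},{"tx":0,"ty":0,"tz":0,"wx":0,"wy":0,"wz":0,"claw":0.3},{"tx":0,"ty":0,"tz":0,"wx":0,"wy":0,"wz":0,"claw":0.3}]}}

```text
clock: 13.1
tool_pos: [0.4676, 0.1083, 0.1828]
eef_rot: [1.0, 0.003, -0.001, 0.0]
contact_force: [0.4, -0.5, 0.4]
opening: 0.649
finger_force: 0.0
```

```bash
python3 -c "
from h import *
print(r.get_state()['tool_pos'],workorder.finish_job())"
```

```text
the job is handed in; nothing more can be done
[0.46764816 0.10827116 0.18279293] None
```

The tin was tipped over lid up and pushed against the batten until it stopped against firm resistance (about 10 N), the bystanders look unmoved, the arm is clear, and the job was handed in at about 13 s; the cameras could only confirm the flush fit to about 2 mm.

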